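# Clear the spool and hold the sprung gauge rod at its mark

### The arm

A 6-joint arm with a two-finger parallel gripper is mounted at the origin on a cart in front of the work surface, level with it; the furniture and walls round the work are solid. World frame = base frame: x ahead of the robot, y to its left, z up, the work surface at z = 0. Lengths are in mm, angles in rad, forces in N, time in s.
With the tool pointing down it reaches from about 400 to 925 mm from the base axis. Payload 12.5 kg.
Tool frame: the origin (TCP) lies midway between the tips of the shut fingers; the grasp point (between the pads) lies 19 mm behind it; z points along the fingers, y is the direction in which the jaws open and shut (so a half turn about z gives the same grasp; the last joint's range is limited). The gripper opens to 95 mm and grips with 3 to 60 N. Pads are 20 mm wide; open, the fingers measure 119 mm over their backs; the gripper's body (75 mm by 180 mm) begins 59 mm behind the grasp point.
Start: joints at [1.116, 0.491, 1.559, -0, 1.092, -0.106], TCP at [213.592, 587.391, 192.561] pointing down, gripper open.
Joint ranges: [-3.1, 3.1], [-0.84, 2.19], [0.05, 2.79], [-1.13, 4.28], [0.06, 2.93], [-2.69, 2.69]. Speed limits (rad/s): [2.22, 2.22, 2.79, 3.14, 3.14, 3.14].

### API

Orientations are given as [roll, pitch, yaw] about the fixed x, y, z axes, in that order (R = Rz(yaw) Ry(pitch) Rx(roll)).
In Python, from cell import env gives the robot as it stands.
- The arm moves only by the tool drive_tool, never from a script. Its argument "increments" is a list of rows, each a list of 2 entries, a list of its own where there are three numbers: the shift along the tool's x, y, z as a fraction of full scale, then the turn, a rotation vector about the tool's x, y, z as a fraction of full scale. In form: [[[x, y, z], [ax, ay, az]], ...]. A call has 1 to 5 rows; each row shifts and turns the commanded pose from where the row before left it, along the tool's axes as they then stand; what a row does not reach is not made up. Full scale, the value 1, is 30 mm for a shift and 0.08 rad for a turn. A row lasts 1/12 s, in which the tool goes at most 41.7 mm and 7.16 degrees, less where a joint would pass 70% of its speed; a pose out of reach is approached as far as the arm can. A call with a number of a shift or a turn outside -1 to 1 is refused whole. A call with a gripper value outside its range is refused whole. "jaw" is the opening, from -1 (shut) to 1 (fully open), so that 0 is half open, set as the call begins (left out, the last holds). The fingers move at their own pace and stop on an object; the grip force is fixed at half the most. Time passes only in rows, so rows that do not move let the fingers close. It gives the time, the measured TCP pose, the force and the opening at its end, in the units of the state.
- env.state(): the state, without advancing time (a new reading comes with each control period).
- env.read_camera(name): name is "scene" or "side" or "wrist"; returns a dict with "pixels" (400x640x3 uint8, blue, green, red), "vertical_fov" (degrees; the focal length in pixels is half the picture's height over the tangent of half this angle, whatever the lens; pixels are square), "cx", "cy" (the principal point, pixels), "world_to_cam" (4x4, takes a point from world to camera coordinates). Camera axes: x right, y down, z forward; pixel columns grow to the right and rows downward; lengths in mm; the calibration is good to about 2 mm. The wrist camera is an equidistant fisheye: a pixel r from the principal point sees the ray r / f radians off the axis. A picture is of the moment at which its call begins. There is no depth.
- env.job_done(): hands the job in, once; it reports no verdict.
Trained networks look in a picture, given as the dict that the camera call returned (one of the last four; its "shot" number tells which), for a name from the list of things; names that differ only in an ending like _2 or _b are one class to them, and where a whole thing is asked for, a point or a joint stands for the part that bears it (a point fixed in the world has none). Each returns a list of dicts, best first, with "score" (0 to 1); they miss things now and then, are a little off and sometimes report something else, mostly with a low value. They report only what shows in the picture. A call takes as long as a camera call. They do not tell look-alikes from the thing itself.
- env.boxes_of(target, picture): "point" ([x, y, z] in mm, in world coordinates, good to about 4 mm: the middle of the surface that is visible of it).
- env.tip_of(target, picture): "point" ([x, y, z] in mm, in world coordinates, good to about 4 mm: a listed point, or the origin of a listed thing).
The state is a dict: "t": time; "joints": joint angles; "qvel": joint speeds; "tau": joint torques, N m; "eef_pos": TCP position; "tcp_rot": TCP orientation; "ft_force": force on the tool from outside, world axes, zero at the start; "moment": the same for the moment, N m; "opening": opening from 0.0 (shut) to 1.0 (fully open).
Only numpy, scipy, OpenCV 4.12 (cv2) and the standard library are available. Lean on these libraries where they do the work, as an engineer would, in place of code of your own. Each camera call takes 0.05 s, during which the arm holds its last target.

### The job

A spool of copper wire has been left over the knob of the sprung gauge rod on the grey bench stand: lift it straight off and set it (do not drop it) upright in the middle of the round green rubber mat. Then take the black knob and pull the rod up against its spring until the red ring on the rod has just come out of the barrel's mouth, not on to the end stop, and hold it there: finish while still holding the knob at that mark. Leave the two screwdrivers and the black cap wrench where they lie.

Things in the scene. Friction and masses are not known exactly. Their poses are not given: they have to be found in the camera images.
- barrel_mouth (a point): centre of the mouth (top rim) of the stand's upright barrel, 92 mm above the bench; z up. The stand is fixed: grey base plate 84 x 84 x 10 mm, aluminium barrel 38 mm in diameter on the same axis, a round shoulder 60 mm in diameter whose flat top, 86 mm above the bench, carries the spool at the start, and above it a 24 mm neck, 6 mm high. The rod comes out of the neck
- knob_center (a point): centre of the black round grip knob on top of the rod, 24 mm in diameter, 30 mm high, half-way up; 21 mm above the barrel mouth (113 mm above the bench) with the rod fully in. It moves only straight up and down with the rod and does not turn. At the start it stands inside the spool's bore, its top 2 mm below the top of the spool
- pull_rod (a joint): how far the 12 mm steel rod is pulled up out of the barrel, in m: 0 fully in, 0.075 at the end stop. A spring pulls it in: about 5 N at the start, 120 N per metre more, so about 11 N at the mark; let go, it runs fully back in. The red ring's upper edge comes out of the mouth at 0.044, its lower edge at 0.050
- red_ring (a point): centre of the lower edge of the red ring, the length mark, 6 mm high around the rod; hidden in the barrel at first, 50 mm below the mouth. The rod is dark below it. Two thin dark lines 20 and 35 mm above it are only graduations
- spool: spool of copper wire with black ends: plain cylinder outside, 56 mm in diameter, 44 mm high, through bore 32 mm, loose, about 0.15 kg; origin at the centre of its underside, z along its axis. At the start it rests upright on the stand's shoulder around the knob, underside 86 mm above the bench, and must rise at least 45 mm straight up to clear the knob
- spool_center (a point): centre of the spool, half-way up its height, on its axis (z along the axis)
- rubber_mat: round green rubber mat, 92 mm in diameter, 5 mm thick, fixed flat on the bench; origin at the centre of its underside, level with the bench top
- orange_screwdriver: bystander: screwdriver with an orange handle, 240 mm long, lying near the front edge of the bench; leave alone
- blue_screwdriver: bystander: screwdriver with a blue handle, 200 mm long, lying near the front edge of the bench; leave alone
- cap_wrench: bystander: black round oil-filter cap wrench, 74 mm in diameter, 22 mm high, lying in front of the vice (the vice is fixed, 61 mm high, and lies between the mat and the stand); leave alone
Mind the look-alikes: they are no part of the job. Leave any pink look-alike of the spool alone.

How it is judged (in metres and radians):
On the way, in this order (a step that is already met when the one before it is completed fails the run):
1. the spool stands upright on the green mat, let go (horizontal distance between spool_center and rubber_mat below 0.025 m and height (world z) of spool_center below 0.031 m and angle between spool_center's own z axis and vertical below 0.1 rad and contact force between the fingers and spool below 0.1 N and linear speed of spool below 0.03 m/s and value of joint pull_rod between -1 and 0.01 m), for 0.2 s.
2. the rod is held by its knob at the red mark for a second (value of joint pull_rod between 0.045 and 0.057 m and contact force between the fingers and pull_rod above 4 N), for 1 s.
At the end, for the whole second after the job is handed in: The gripper still holds the knob (more than 4 N on it) with the rod at rest, pulled out 45 to 57 mm (red ring just out of the mouth); the spool stands upright (within 0.1 rad) and at rest on the green mat, its axis within 25 mm of the mat's centre, not touched by the fingers (all of step 2 and velocity of joint pull_rod between -0.01 and 0.01 m/s and horizontal distance between spool_center and rubber_mat below 0.025 m and height (world z) of spool_center below 0.031 m and angle between spool_center's own z axis and vertical below 0.1 rad and contact force between the fingers and spool below 0.1 N and linear speed of spool below 0.03 m/s); the arm keeps its last pose, push and grip.
It fails at once if the rod is pulled on towards its end stop (more than 68 mm) (value of joint pull_rod above 0.068 m).
It fails at once if the spool is dropped (faster than 0.5 m/s with no finger on it) (linear speed of spool above 0.5 m/s and contact force between the fingers and spool below 0.05 N).
It fails at once if the orange screwdriver is pushed more than 30 mm (distance of orange_screwdriver from where it was at the start of the episode above 0.03 m).
It fails at once if the blue screwdriver is pushed more than 30 mm (distance of blue_screwdriver from where it was at the start of the episode above 0.03 m).
It fails at once if the black cap wrench is pushed more than 30 mm (distance of cap_wrench from where it was at the start of the episode above 0.03 m).
It also fails if it takes over 58 s, if anything falls off the work surface, if the arm or the gripper's body presses on something with over 40 N, if the wrist force passes 120 N, or if a joint passes its speed limit or range.

## Working session

There is one attempt and no reset: what is moved stays moved. The work goes in short steps, Python scripts to look and compute and a tool call to move; the robot and the scene stay as the last step left them, time stands still between calls to the robot, and variables do not carry over. Pictures are saved under pics/ and viewed, and the job is handed in when it is done.

Besides the shell and the picture viewer there is one more tool, called after ">>>" as name([rows], argument=value, ...), one row to a line, values as JSON. drive_tool: Moves the arm, as the interface text tells. Its arguments: {"type":"object","properties":{"increments":{"type":"array","items":{"type":"array"}},"jaw":{"type":"number"}},"required":["increments"]}

```bash
ls; mkdir -p pics; cat > h.py <<'E'
import numpy as np, cv2
from cell import env
def shot(n,fn=None):
    p=env.read_camera(n)
    if fn: cv2.imwrite('pics/'+fn,p['pixels'])
    return p
def proj(p,X):
    T=np.array(p['world_to_cam']);c=T[:3,:3]@np.array(X)+T[:3,3]
    f=200/np.tan(np.radians(p['vertical_fov'])/2)
    return c,f
E
python3 - <<'E'
from h import *
print(env.state())
for n in ['scene','side','wrist']:
    p=shot(n,n+'0.png'); print(n,p['vertical_fov'],p['cx'],p['cy'],np.round(p['world_to_cam'],3).tolist(),p['shot'])
    for t in ['spool_center','spool','rubber_mat','barrel_mouth','knob_center','cap_wrench']:
        print(t,[(np.round(d['point']).tolist(),round(d['score'],2)) for d in env.tip_of(t,p)][:4])
print(env.state()['t'])
E
```

```text
pics
{'t': 0.0, 'joints': array([ 1.11643575e+00,  4.91541307e-01,  1.55945340e+00, -3.43946964e-06,
        1.09171325e+00, -1.05623362e-01]), 'qvel': array([-8.05202130e-04, -4.14266551e-04, -7.92867533e-04, -2.16138821e-04,
        9.71204982e-04,  8.22901445e-05]), 'tau': array([ 6.46563149e-04, -6.12640643e+01, -2.58189511e+01,  6.92641921e-02,
        4.82259155e-02, -8.99096494e-05]), 'eef_pos': array([213.44162934, 587.13253309, 191.97174825]), 'tcp_rot': array([-3.14048325e+00, -1.14548989e-04,  2.79285696e+00]), 'ft_force': array([-0.34249371,  0.33764792, -0.22434404]), 'moment': array([-0.06880856,  0.00500677, -0.00685065]), 'opening': 1.0017087014624557}
scene 52.922918292384345 315.2287220906316 200.8778214106619 [[0.616, -0.788, 0.005, -170.175], [-0.557, -0.44, -0.704, 428.426], [0.558, 0.431, -0.71, 615.149], [0.0, 0.0, 0.0, 1.0]] 1
spool_center [([616.0, -15.0, 22.0], 0.95), ([510.0, 0.0, 105.0], 0.9), ([510.0, -3.0, 85.0], 0.68)]
spool [([614.0, -15.0, -0.0], 0.82), ([514.0, -6.0, 83.0], 0.71), ([364.0, 262.0, -5.0], 0.62)]
rubber_mat [([478.0, 290.0, -3.0], 0.98)
[... 196 characters left out ...]
3, -0.302, 0.001, 530.041], [-0.18, 0.566, -0.805, 84.339], [0.243, -0.767, -0.594, 903.926], [0.0, 0.0, 0.0, 1.0]] 2
spool_center [([509.0, -5.0, 110.0], 0.84), ([618.0, -19.0, 21.0], 0.67)]
spool [([514.0, -2.0, 90.0], 0.82), ([614.0, -17.0, -4.0], 0.62)]
rubber_mat [([476.0, 286.0, 0.0], 0.68)]
barrel_mouth [([510.0, -6.0, 94.0], 0.65)]
knob_center [([516.0, -1.0, 110.0], 0.59)]
cap_wrench [([431.0, 135.0, -0.0], 0.8)]
wrist 65.70646984690485 314.71908486745497 196.01735879899223 [[0.341, 0.94, 0.001, -625.801], [0.899, -0.326, 0.294, -33.743], [0.276, -0.099, -0.956, 390.965], [0.0, 0.0, 0.0, 1.0]] 3
spool_center []
spool []
rubber_mat []
barrel_mouth []
knob_center []
cap_wrench []
1.05
```

View images.

View pics/scene0.png

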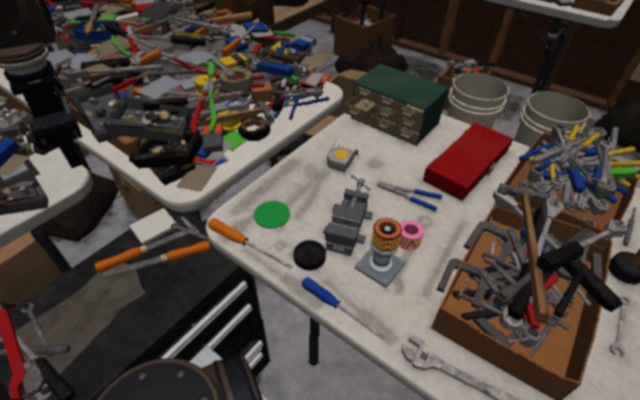

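View pics/side0.png

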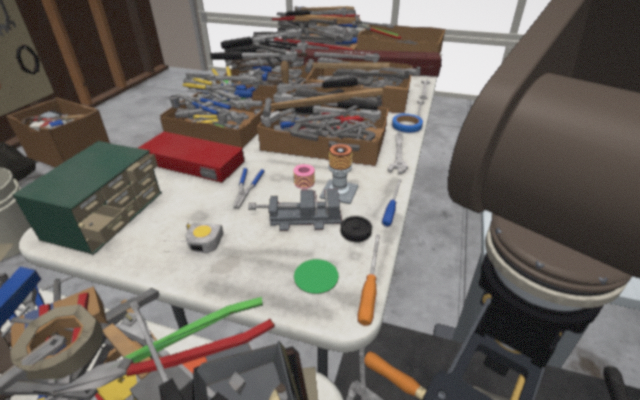

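View pics/wrist0.png

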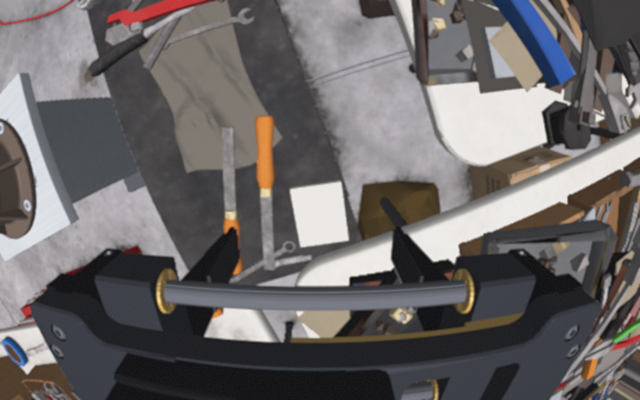

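Scene view: the copper spool on the stand is at (386,233) and the pink look-alike at (411,234). The side view has them at (340,157) and (304,175). Other round things in the scene view are the mat (271,215) and the cap wrench (309,255). I choose the copper spool on the grey stand, and crop close to check.

```bash
python3 - <<'E'
import cv2,numpy as np
a=cv2.imread('pics/scene0.png')[205:295,340:440];b=cv2.imread('pics/side0.png')[130:220,290:390]
a=cv2.resize(a,(0,0),fx=4,fy=4,interpolation=cv2.INTER_CUBIC);b=cv2.resize(b,(0,0),fx=4,fy=4,interpolation=cv2.INTER_CUBIC)
cv2.imwrite('pics/crop0.png',np.hstack([a,b]))
# mat
for n in ['scene0','side0']:
    im=cv2.imread(f'pics/{n}.png').astype(int); B,G,R=im[...,0],im[...,1],im[...,2]
    m=((G>R+50)&(G>B+30)).astype(np.uint8)
    k,l,s,c=cv2.connectedComponentsWithStats(m)
    for i in range(1,k):
        if s[i,4]>300: print(n,s[i],c[i])
E
```

```text
scene0 [254 201  36  26 734] [271.42370572 213.86512262]
side0 [ 294  259   44   34 1161] [315.72695952 275.85185185]
side0 [154 298 108  50 828] [205.53140097 321.29227053]
```

View pics/crop0.png

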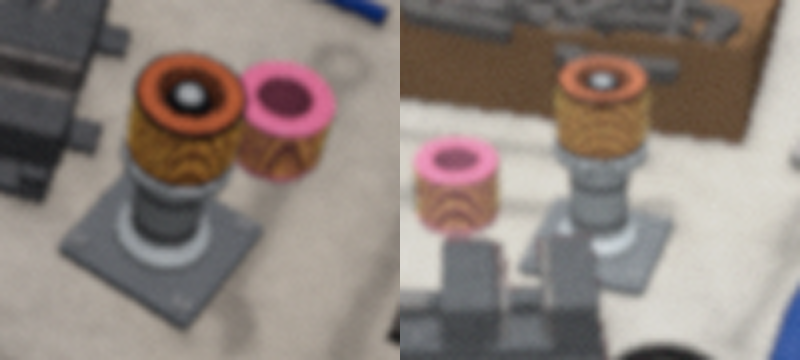

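The crop confirms it: the copper spool sits around the knob, with its top centre at scene (387.5,228.5) and side (340.5,149.5). The pink one stands beside it on the bench. Next I triangulate.

```bash
cat >> h.py <<'E'
CAL={'scene':(52.922918292384345,315.2287220906316,200.8778214106619),'side':(54.13282143260083,321.6804380110858,195.91207332190507)}
def ray(p,u,v):
    T=np.array(p['world_to_cam']);f=200/np.tan(np.radians(p['vertical_fov'])/2)
    d=np.array([(u-p['cx'])/f,(v-p['cy'])/f,1.]);
    if p.get('fish'):
        r=np.hypot(d[0],d[1]); d=np.array([np.sin(r)*d[0]/r,np.sin(r)*d[1]/r,np.cos(r)])
    R=T[:3,:3];d=R.T@d;return -R.T@T[:3,3],d/np.linalg.norm(d)
def tri(L):
    A=np.zeros((3,3));b=np.zeros(3)
    for o,d in L:
        P=np.eye(3)-np.outer(d,d);A+=P;b+=P@o
    X=np.linalg.solve(A,b);return X,[np.linalg.norm(np.cross(X-o,d)) for o,d in L]
def atz(r,z): o,d=r;return o+d*(z-o[2])/d[2]
E
python3 - <<'E'
from h import *
a=shot('scene');b=shot('side')
for nm,u,v,z in [('top',(387.5,228.5),(340.5,149.5),130),('mat',(271.4,213.9),(315.7,275.9),5)]:
    r=[ray(a,*u),ray(b,*v)]
    X,e=tri(r);print(nm,X.round(1),np.round(e,1),atz(r[0],z).round(1),atz(r[1],z).round(1))
# vice and pink
E
```

```text
top [508.5  -2.1 129.3] [0.4 0.4] [507.4  -2.4 130. ] [508.7  -1.4 130. ]
mat [475.1 293.8   3.3] [0.5 0.5] [473.5 292.7   5. ] [475.1 295.    5. ]
```

>>> drive_tool([
  [[0,0,0],[0,0,-0.87]],
  [[0,0,0],[0,0,-0.87]],
  [[0,0,0],[0,0,-0.87]],
  [[0,0,0],[0,0,-0.87]],
  [[0,0,0],[0,0,-0.88]],
], jaw=1)

```text
t: 1.57
eef_pos: [213.6, 587.4, 192.6]
tcp_rot: [3.141, 0.0, -3.138]
ft_force: [-0.4, -0.2, -0.3]
opening: 0.999
```

```bash
python3 - <<'E'
from h import *
a=shot('scene');b=shot('side')
for nm,u,z in [('ob',(212,222),15),('obtip',(290,266),5),('tape',(342,155),30),('vicehandle',(352,180),50),('viceL',(345,228),60)]: print(nm,atz(ray(a,*u),z).round())
for nm,u,z in [('ob',(368,318),15),('tape',(205,235),30),('viceL',(250,208),50),('viceR',(340,210),60)]: print(nm,atz(ray(b,*u),z).round())
s=env.state();print(s['eef_pos'],s['tcp_rot'],s['joints'])
E
```

```text
ob [359. 380.  15.]
obtip [382. 154.   5.]
tape [747. 273.  30.]
vicehandle [659. 180.  50.]
viceL [508.  97.  60.]
ob [352. 369.  15.]
tape [734. 278.  30.]
viceL [670. 184.  50.]
viceR [468. 141.  60.]
[213.59203134 587.37831086 192.54067329] [ 3.14154733e+00  2.10446669e-05 -3.14035494e+00] [ 1.11638993e+00  4.90920334e-01  1.55892213e+00  1.18045295e-06
  1.09170023e+00 -4.55644656e-01]
```

>>> drive_tool([
  [[-0.49,-0.98,0],[0,0,0]],
  [[-0.49,-0.98,0],[0,0,0]],
  [[-0.49,-0.98,0],[0,0,0]],
  [[-0.49,-0.98,0],[0,0,0]],
  [[-0.49,-0.98,0],[0,0,0]],
])

```text
t: 2.08
eef_pos: [287.4, 439.0, 192.6]
tcp_rot: [3.141, 0.0, 3.139]
ft_force: [0.4, 0.5, -0.1]
opening: 1.0
```

>>> drive_tool([
  [[-0.49,-0.98,0],[0,0,0]],
  [[-0.49,-0.98,0],[0,0,0]],
  [[-0.49,-0.98,0],[0,0,0]],
  [[-0.49,-0.98,0],[0,0,0]],
  [[-0.49,-0.98,0],[0,0,0]],
])

```text
t: 2.5
eef_pos: [361.0, 292.0, 192.8]
tcp_rot: [3.141, 0.001, 3.139]
ft_force: [1.3, 0.4, 0.5]
opening: 1.002
```

>>> drive_tool([
  [[-0.49,-0.98,0],[0,0,0]],
  [[-0.49,-0.98,0],[0,0,0]],
  [[-0.49,-0.98,0],[0,0,0]],
  [[-0.49,-0.98,0],[0,0,0]],
  [[-0.49,-0.98,0],[0,0,0]],
])

```text
t: 2.92
eef_pos: [434.6, 144.8, 192.8]
tcp_rot: [3.141, 0.001, 3.139]
ft_force: [0.8, 0.9, 0.1]
opening: 1.003
```

```bash
python3 - <<'E'
from h import *
s=env.state();print(s['eef_pos'],s['tcp_rot'],s['joints'])
p=shot('wrist','w1.png');print(np.round(p['world_to_cam'],3).tolist())
E
```

```text
[434.61774473 144.84786016 192.7691277 ] [3.14139833e+00 5.87232930e-04 3.13876227e+00] [ 1.77293909e-01  2.53851491e-01  1.95019340e+00  1.06703179e-04
  9.36935221e-01 -1.39073526e+00]
[[0.002, 1.0, 0.001, -146.344], [0.956, -0.002, 0.294, -448.792], [0.294, 0.0, -0.956, 263.819], [0.0, 0.0, 0.0, 1.0]]
```

View pics/w1.png

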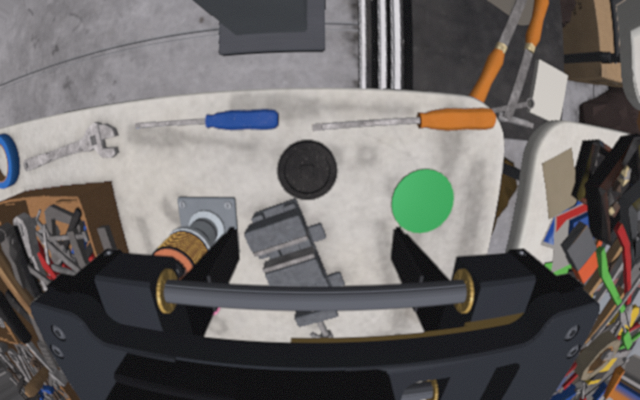

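The wrist view shows the mat at (423,200), the stand's plate near (208,220), the vice between them and the cap wrench at (306,170). I use it as a third measurement of the mat.

>>> drive_tool([
  [[-0.5,-0.98,0],[0,0,0]],
  [[-0.5,-0.98,0],[0,0,0]],
  [[-0.5,-0.98,0],[0,0,0]],
  [[-0.5,-0.98,0],[0,0,0]],
  [[-0.46,-0.97,0],[0,0,0]],
])

```text
t: 3.38
eef_pos: [508.6, -1.9, 192.7]
tcp_rot: [3.142, 0.001, 3.139]
ft_force: [-0.0, 0.6, 0.0]
opening: 1.0
```

```bash
python3 - <<'E'
from h import *
p={'vertical_fov':65.70646984690485,'cx':314.719,'cy':196.017,'fish':1,'world_to_cam':[[0.002, 1.0, 0.001, -146.344], [0.956, -0.002, 0.294, -448.792], [0.294, 0.0, -0.956, 263.819], [0.0, 0.0, 0.0, 1.0]]}
im=cv2.imread('pics/w1.png').astype(int); B,G,R=im[...,0],im[...,1],im[...,2]
m=((G>R+50)&(G>B+30)).astype(np.uint8)
k,l,s,c=cv2.connectedComponentsWithStats(m)
for i in range(1,k):
    if s[i,4]>1000:
        print(s[i],c[i]); 
        q=np.argwhere(l==i)[:, ::-1]; P=np.array([atz(ray(p,u,v),5)[:2] for u,v in q]); print(P.mean(0),P.min(0),P.max(0))
q=shot('wrist','w2.png');print(np.round(q['world_to_cam'],3).tolist())
s=env.state();print(s['eef_pos'],s['tcp_rot'])
shot('side','s2.png');shot('scene','c2.png')
E
```

```text
[ 392  169   62   64 3061] [422.24240444 200.6481542 ]
[475.62662081 290.29474389] [431.76498539 246.78396861] [521.25511163 336.08762363]
[[0.002, 1.0, 0.001, 0.294], [0.956, -0.002, 0.294, -519.73], [0.294, 0.0, -0.956, 242.042], [0.0, 0.0, 0.0, 1.0]]
[510.96166267  -5.73430016 192.58872835] [-3.14032086e+00  1.95475729e-03  3.13735521e+00]
```

View pics/w2.png

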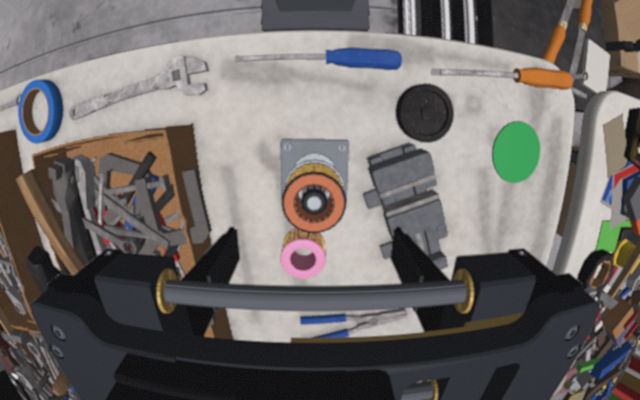

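View pics/s2.png

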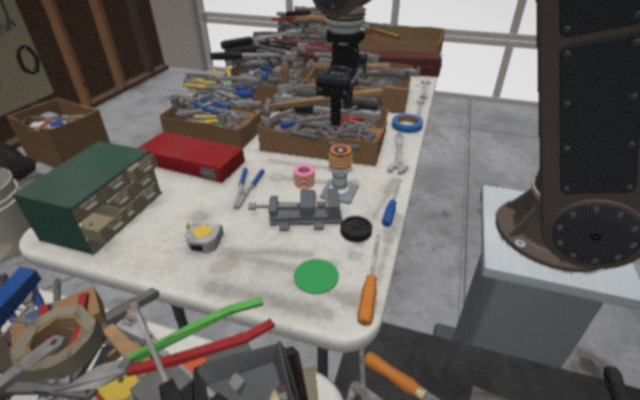

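The wrist view has the copper spool's top centre at about (314.5,202), with the knob inside it, and the pink one at (303,257). The side view shows the gripper above the stand.

```bash
python3 - <<'E'
from h import *
p={'vertical_fov':65.70646984690485,'cx':314.719,'cy':196.017,'fish':1,'world_to_cam':[[0.002, 1.0, 0.001, 0.294],[0.956, -0.002, 0.294, -519.73], [0.294, 0.0, -0.956, 242.042], [0.0, 0.0, 0.0, 1.0]]}
im=cv2.imread('pics/w2.png').astype(int); B,G,R=im[...,0],im[...,1],im[...,2]
m=((R>G*1.5)&(R>140)&(B<G)).astype(np.uint8); m[:150]=0;m[250:]=0;m[:,:270]=0;m[:,360:]=0
ys,xs=np.nonzero(m);print(xs.min(),xs.max(),ys.min(),ys.max())
pts=np.stack([xs,ys],1).astype(np.float32);(cx,cy),r=cv2.minEnclosingCircle(pts);print(cx,cy,r)
P=np.array([atz(ray(p,u,v),130)[:2] for u,v in pts],np.float32)
print(cv2.minEnclosingCircle(P),P.min(0),P.max(0))
m=((R<110)&(B<110)).astype(np.uint8)
for u,v in [(282,139),(349,139)]: print(atz(ray(p,u,v),10))
for i in range(2):
    s=env.state();print(s['t'],s['eef_pos'],s['tcp_rot'],s['qvel'])
cv2.imwrite('pics/crop2.png',cv2.resize(im[130:280,240:390].astype(np.uint8),(600,600),interpolation=cv2.INTER_CUBIC))
E
```

```text
284 343 175 230
313.5 202.5 29.841346740722656
((510.6500549316406, -2.3619868755340576), 26.00539779663086) [485.3318   -28.083132] [535.6153    23.277208]
[468.29725442 -40.89219831  10.        ]
[468.44370919  40.4208584   10.        ]
3.5333 [508.45119644  -1.87560251 192.29359872] [ 3.14146744e+00 -5.01494145e-05  3.13629625e+00] [ 0.04650378 -0.01610233  0.0308011   0.00765747  0.00120817  0.01478712]
3.5333 [508.45119644  -1.87560251 192.29359872] [ 3.14146744e+00 -5.01494145e-05  3.13629625e+00] [ 0.04650378 -0.01610233  0.0308011   0.00765747  0.00120817  0.01478712]
```

View pics/crop2.png

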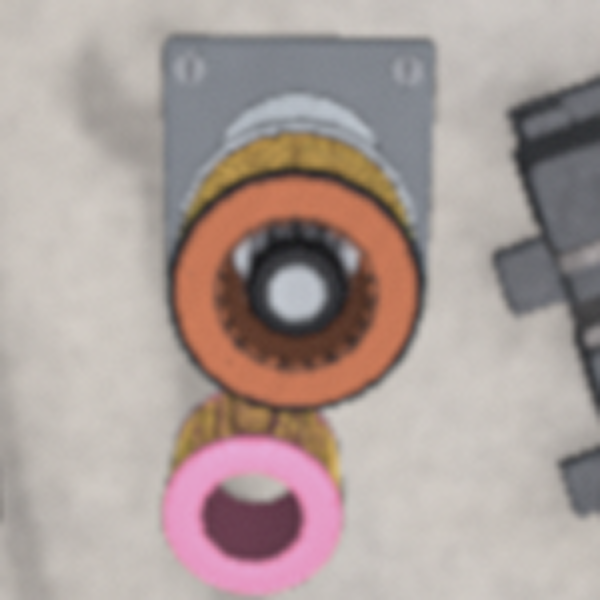

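>>> drive_tool([
  [[-0.05,0,0.6],[0,0,0]],
  [[0,0,0.8],[0,0,0]],
  [[0,0,0.8],[0,0,0]],
  [[0,0,0.7],[0,0,0]],
  [[0,0,0.3],[0,0,0]],
])

```text
t: 3.95
eef_pos: [507.9, 0.8, 94.5]
tcp_rot: [3.141, -0.003, 3.141]
ft_force: [-0.2, 0.0, -0.7]
opening: 1.001
```

```bash
python3 - <<'E'
from h import *
a=shot('scene','c3.png')['pixels'][180:280,340:440];b=shot('side','s3.png')['pixels'][100:200,290:390]
cv2.imwrite('pics/crop3.png',cv2.resize(np.hstack([a,b]),None,fx=4,fy=4,interpolation=cv2.INTER_CUBIC))
s=env.state();print(s['eef_pos'],s['ft_force'])
E
```

```text
[508.51206405   0.51816901  95.59568662] [ 0.81069637 -0.32391763 -0.25973806]
```

View pics/crop3.png

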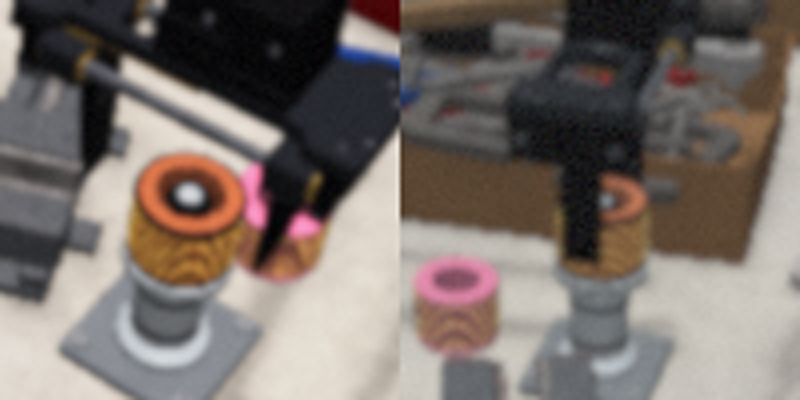

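>>> drive_tool([
  [[-0.04,-0.06,0.05],[0,0,0]],
  [[0,0,0],[0,0,0]],
  [[0,0,0],[0,0,0]],
])

```text
t: 4.3
eef_pos: [511.1, -2.1, 96.1]
tcp_rot: [-3.141, 0.002, 3.141]
ft_force: [-0.5, -0.2, 0.7]
opening: 1.002
```

>>> drive_tool([
  [[0,0,0],[0,0,0]],
  [[0,0,0],[0,0,0]],
])

```text
t: 4.47
eef_pos: [510.8, -2.1, 95.7]
tcp_rot: [-3.142, 0.001, 3.141]
ft_force: [-0.3, -0.6, -0.2]
opening: 0.998
```

>>> drive_tool([
  [[0,0,0],[0,0,0]],
  [[0,0,0],[0,0,0]],
  [[0,0,0],[0,0,0]],
  [[0,0,0],[0,0,0]],
  [[0,0,0],[0,0,0]],
], jaw=-1)

```text
t: 4.88
eef_pos: [510.6, -2.1, 95.0]
tcp_rot: [3.141, -0.0, 3.142]
ft_force: [-0.5, -0.1, -0.1]
opening: 0.707
```

>>> drive_tool([
  [[0,0,0],[0,0,0]],
  [[0,0,0],[0,0,0]],
  [[0,0,0],[0,0,0]],
  [[0,0,0],[0,0,0]],
])

```text
t: 5.22
eef_pos: [510.6, -2.1, 95.0]
tcp_rot: [3.142, -0.0, 3.142]
ft_force: [-0.4, -0.0, 0.5]
opening: 0.575
```

>>> drive_tool([
  [[0,0,0],[0,0,0]],
  [[0,0,0],[0,0,0]],
  [[0,0,-0.1],[0,0,0]],
  [[0,0,-0.2],[0,0,0]],
  [[0,0,-0.3],[0,0,0]],
])

```text
t: 5.63
eef_pos: [510.2, -2.0, 113.1]
tcp_rot: [3.141, -0.001, 3.142]
ft_force: [0.0, 0.3, -1.1]
opening: 0.571
```

>>> drive_tool([
  [[0,0,-0.4],[0,0,0]],
  [[0,0,-0.4],[0,0,0]],
  [[0,0,-0.5],[0,0,0]],
  [[0,0,-0.5],[0,0,0]],
  [[0,0,-0.4],[0,0,0]],
])

```text
t: 6.05
eef_pos: [510.7, -2.1, 181.0]
tcp_rot: [-3.141, 0.001, -3.142]
ft_force: [0.4, -0.6, -1.8]
opening: 0.575
```

```bash
python3 - <<'E'
from h import *
a=shot('scene','c4.png')['pixels'][140:280,320:460];b=shot('side','s4.png')['pixels'][80:220,270:410]
cv2.imwrite('pics/crop4.png',cv2.resize(np.hstack([a,b]),(800,400),interpolation=cv2.INTER_CUBIC))
s=env.state();print(s['eef_pos'],s['ft_force'],s['opening'])
E
```

```text
[511.43419839  -2.17547207 181.41162471] [ 0.24041958 -0.54779641 -1.13052817] 0.5720490257845222
```

View pics/crop4.png

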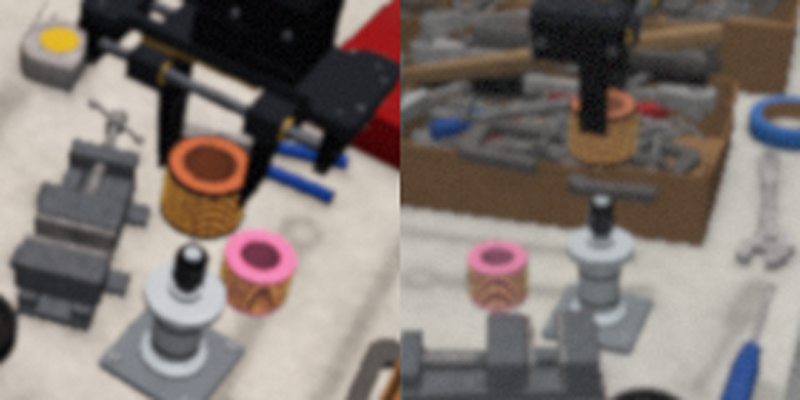

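The spool is off the knob and upright in the jaws: scene crop (205,185), with the bare knob at (190,262). Next I carry it to the mat at about (475.5, 292).

>>> drive_tool([
  [[0.06,0.5,0],[0,0,0]],
  [[0.11,0.9,0],[0,0,0]],
  [[0.11,0.95,0],[0,0,0]],
  [[0.11,0.95,0],[0,0,0]],
  [[0.11,0.95,0],[0,0,0]],
])

```text
t: 6.57
eef_pos: [495.0, 126.5, 178.7]
tcp_rot: [3.142, -0.001, 3.141]
ft_force: [-0.1, -0.6, -1.8]
opening: 0.572
```

>>> drive_tool([
  [[0.11,0.95,0],[0,0,0]],
  [[0.11,0.95,0],[0,0,0]],
  [[0.11,0.95,0],[0,0,0]],
  [[0.11,0.95,0],[0,0,0]],
  [[0.11,0.9,0],[0,0,0]],
])

```text
t: 6.98
eef_pos: [478.4, 267.8, 178.6]
tcp_rot: [-3.141, -0.001, -3.141]
ft_force: [0.3, 0.9, -1.2]
opening: 0.572
```

>>> drive_tool([
  [[0.11,0.6,0],[0,0,0]],
  [[0.02,0.25,0],[0,0,0]],
  [[0,0,0],[0,0,0]],
])

```text
t: 7.23
eef_pos: [474.7, 293.0, 178.5]
tcp_rot: [-3.141, -0.001, -3.14]
ft_force: [0.2, -0.3, -1.1]
opening: 0.579
```

```bash
python3 - <<'E'
from h import *
s=env.state();print(s['eef_pos'],s['tcp_rot'],s['ft_force'],s['opening'])
A=shot('scene','c5.png');B=shot('side','s5.png');shot('wrist','w5.png')
a=A['pixels'][130:270,210:350];b=B['pixels'][160:300,250:390]
cv2.imwrite('pics/crop5.png',cv2.resize(np.hstack([a,b]),(800,400),interpolation=cv2.INTER_CUBIC))
a=A['pixels'][210:290,350:430];b=B['pixels'][135:215,300:380]
cv2.imwrite('pics/crop5k.png',cv2.resize(np.hstack([a,b]),(800,400),interpolation=cv2.INTER_CUBIC))
E
```

```text
[474.71721255 292.96270081 178.54783936] [-3.14149537e+00 -5.25193055e-04 -3.13964126e+00] [ 0.15979481 -0.32051815 -1.05121995] 0.5787833190466675
```

View pics/crop5.png

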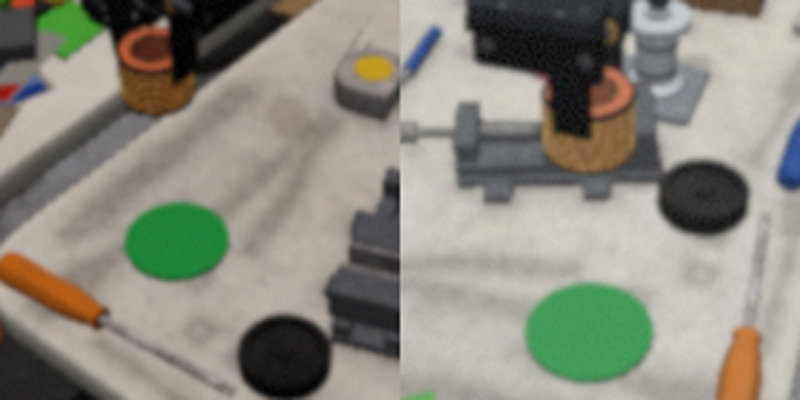

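View pics/crop5k.png

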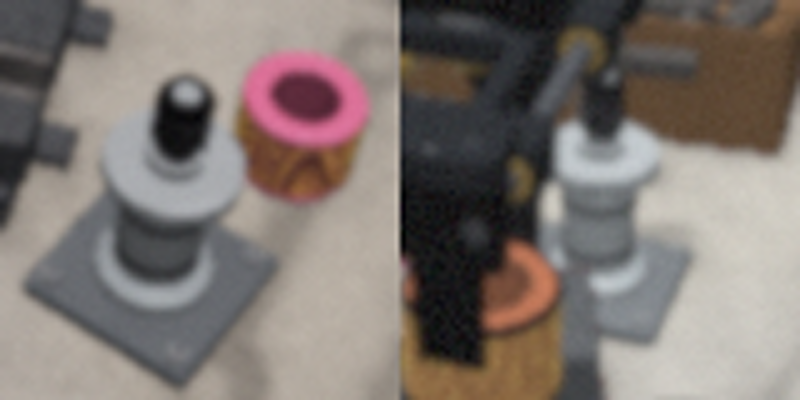

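View pics/w5.png

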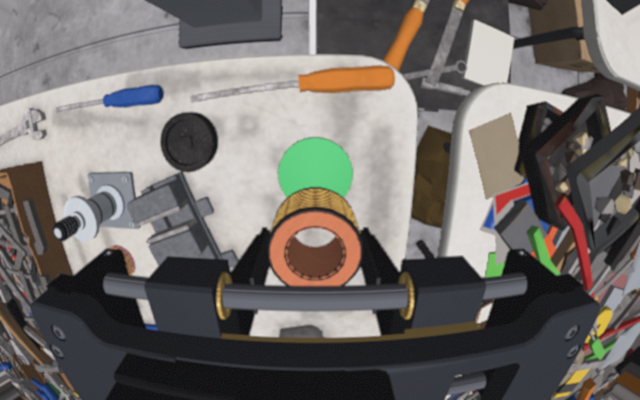

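The crops show the spool held upright above the mat; in the wrist view the mat is at (315,172) and the spool at (315,252), in line with it. The orange screwdriver is well clear. Next I lower it.

>>> drive_tool([
  [[0,0,0.6],[0,0,0]],
  [[0,0,0.9],[0,0,0]],
  [[0,0,0.9],[0,0,0]],
  [[0,0,0.9],[0,0,0]],
  [[0,0,0.7],[0,0,0]],
])

```text
t: 7.8
eef_pos: [475.1, 290.4, 57.4]
tcp_rot: [-3.141, -0.001, 3.14]
ft_force: [0.4, -0.3, -2.0]
opening: 0.571
```

>>> drive_tool([
  [[0,0,0.5],[0,0,0]],
  [[0,0,0.4],[0,0,0]],
  [[0,0,0.2],[0,0,0]],
  [[0,0,0.1],[0,0,0]],
  [[0,0,0],[0,0,0]],
])

```text
t: 8.22
eef_pos: [475.4, 291.3, 23.0]
tcp_rot: [-3.141, -0.0, 3.141]
ft_force: [-0.3, -0.1, -1.3]
opening: 0.573
```

```bash
python3 - <<'E'
from h import *
s=env.state();print(s['eef_pos'],s['tcp_rot'],s['ft_force'],s['opening'])
A=shot('scene','c6.png');B=shot('side','s6.png')
a=A['pixels'][160:260,220:320];b=B['pixels'][220:320,270:370]
cv2.imwrite('pics/crop6.png',cv2.resize(np.hstack([a,b]),(800,400),interpolation=cv2.INTER_CUBIC))
E
```

```text
[475.40443509 291.29598769  22.95196459] [-3.14149497e+00 -2.81235497e-04  3.14076748e+00] [-0.29921873 -0.10208655 -1.28275915] 0.5726431487980908
```

View pics/crop6.png

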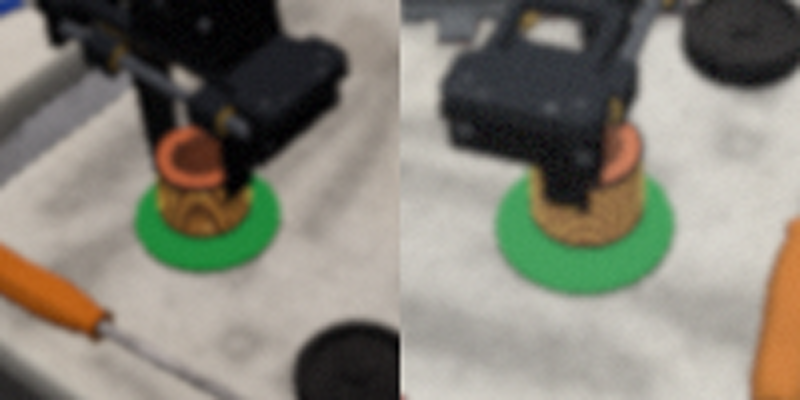

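>>> drive_tool([
  [[0,0,0.1],[0,0,0]],
  [[0,0,0.08],[0,0,0]],
  [[0,0,0.05],[0,0,0]],
  [[0,0,0],[0,0,0]],
])

```text
t: 8.65
eef_pos: [475.1, 291.9, 16.0]
tcp_rot: [3.142, -0.0, -3.141]
ft_force: [-0.7, -0.1, -1.7]
opening: 0.577
```

>>> drive_tool([
  [[0,0,0.05],[0,0,0]],
  [[0,0,0],[0,0,0]],
  [[0,0,0],[0,0,0]],
])

```text
t: 8.9
eef_pos: [475.2, 291.9, 14.6]
tcp_rot: [3.142, -0.0, -3.142]
ft_force: [-0.4, -0.4, -2.0]
opening: 0.579
```

>>> drive_tool([
  [[0,0,0.03],[0,0,0]],
  [[0,0,0],[0,0,0]],
  [[0,0,0],[0,0,0]],
])

```text
t: 9.15
eef_pos: [475.3, 292.0, 14.0]
tcp_rot: [3.141, 0.0, -3.142]
ft_force: [0.1, -0.9, 3.7]
opening: 0.568
```

>>> drive_tool([
  [[0,0,0.03],[0,0,0]],
  [[0,0,0],[0,0,0]],
  [[0,0,0],[0,0,0]],
])

```text
t: 9.4
eef_pos: [475.3, 292.0, 13.9]
tcp_rot: [3.141, 0.001, -3.142]
ft_force: [-3.1, -2.3, 14.3]
opening: 0.576
```

Contact at TCP z = 14, as predicted, with the force rising to 14 N. I ease off slightly and let go.

>>> drive_tool([
  [[0,0,-0.03],[0,0,0]],
  [[0,0,0],[0,0,0]],
])

```text
t: 9.57
eef_pos: [475.3, 292.0, 14.0]
tcp_rot: [3.141, 0.001, -3.142]
ft_force: [-1.9, -0.7, 6.6]
opening: 0.57
```

>>> drive_tool([
  [[0,0,0],[0,0,0]],
  [[0,0,0],[0,0,0]],
  [[0,0,0],[0,0,0]],
  [[0,0,0],[0,0,0]],
  [[0,0,0],[0,0,0]],
], jaw=1)

```text
t: 9.98
eef_pos: [475.1, 291.9, 13.6]
tcp_rot: [-3.142, -0.0, -3.142]
ft_force: [-0.6, 0.3, -0.7]
opening: 0.865
```

>>> drive_tool([
  [[0,0,0],[0,0,0]],
  [[0,0,0],[0,0,0]],
  [[0,0,0],[0,0,0]],
])

```text
t: 10.23
eef_pos: [475.2, 291.9, 13.7]
tcp_rot: [3.142, 0.0, -3.142]
ft_force: [0.9, 0.2, 0.3]
opening: 0.995
```

```bash
python3 - <<'E'
from h import *
s=env.state();print(s['eef_pos'],s['tcp_rot'],s['ft_force'],s['opening'])
A=shot('scene','c7.png');B=shot('side','s7.png')
a=A['pixels'][160:260,220:320];b=B['pixels'][220:320,270:370]
cv2.imwrite('pics/crop7.png',cv2.resize(np.hstack([a,b]),(800,400),interpolation=cv2.INTER_CUBIC))
E
```

```text
[475.19325266 291.90927637  13.71136467] [ 3.14152149e+00  1.16933609e-06 -3.14158279e+00] [0.89482037 0.21636907 0.26929566] 0.9949300267501427
```

View pics/crop7.png

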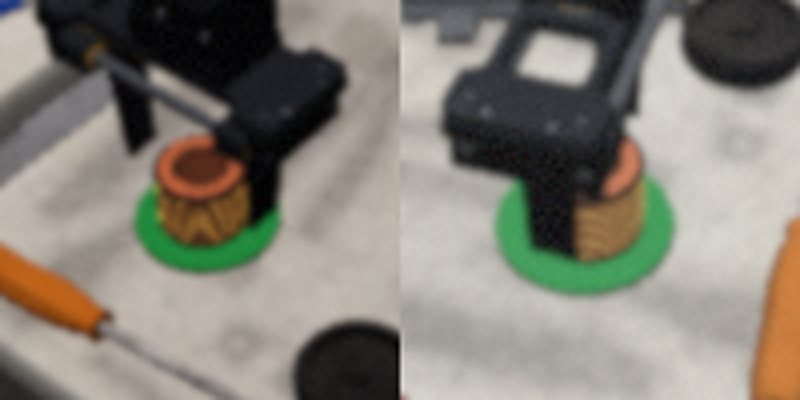

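The spool stands centred and upright on the mat, let go. I rise and go back to the knob.

>>> drive_tool([
  [[0,0,-0.3],[0,0,0]],
  [[0,0,-0.6],[0,0,0]],
  [[0,0,-0.9],[0,0,0]],
  [[0,0,-1],[0,0,0]],
  [[0,0,-1],[0,0,0]],
])

```text
t: 10.75
eef_pos: [474.9, 291.7, 129.5]
tcp_rot: [-3.141, -0.0, -3.142]
ft_force: [0.9, -0.1, 0.0]
opening: 1.002
```

>>> drive_tool([
  [[0,0,-1],[0,0,0]],
  [[0,0,-0.7],[0,0,0]],
  [[0,0,-0.2],[0,0,0]],
  [[-0.05,-0.45,0],[0,0,0]],
  [[-0.11,-0.95,0],[0,0,0]],
])

```text
t: 11.17
eef_pos: [479.4, 250.5, 184.4]
tcp_rot: [3.141, 0.0, -3.139]
ft_force: [0.6, -0.4, -0.7]
opening: 0.999
```

>>> drive_tool([
  [[-0.11,-0.95,0],[0,0,0]],
  [[-0.11,-0.95,0],[0,0,0]],
  [[-0.11,-0.95,0],[0,0,0]],
  [[-0.11,-0.95,0],[0,0,0]],
  [[-0.11,-0.95,0],[0,0,0]],
])

```text
t: 11.58
eef_pos: [495.6, 105.3, 183.4]
tcp_rot: [-3.141, -0.002, 3.142]
ft_force: [0.3, 0.6, -1.2]
opening: 1.004
```

>>> drive_tool([
  [[-0.11,-0.95,0],[0,0,0]],
  [[-0.11,-0.95,0],[0,0,0]],
  [[-0.11,-0.95,0],[0,0,0]],
  [[-0.15,-0.7,0],[0,0,0]],
  [[-0.05,-0.1,0],[0,0,0]],
])

```text
t: 12.0
eef_pos: [511.9, -5.5, 183.4]
tcp_rot: [-3.141, -0.002, 3.139]
ft_force: [-1.2, 0.3, -0.8]
opening: 0.999
```

>>> drive_tool([
  [[0,0,0],[0,0,0]],
  [[0,0,0],[0,0,0]],
  [[0,0,0],[0,0,0]],
])

```text
t: 12.25
eef_pos: [511.9, -1.4, 184.2]
tcp_rot: [3.141, -0.001, -3.141]
ft_force: [-0.5, 1.0, 0.7]
opening: 1.0
```

```bash
python3 - <<'E'
from h import *
s=env.state();print(s['eef_pos'],s['tcp_rot'],s['ft_force'],s['opening'])
A=shot('scene','c8.png');B=shot('side','s8.png');W=shot('wrist','w8.png');print(np.round(W['world_to_cam'],3).tolist())
a=A['pixels'][200:300,340:440];b=B['pixels'][130:230,290:390]
cv2.imwrite('pics/crop8.png',cv2.resize(np.hstack([a,b]),(800,400),interpolation=cv2.INTER_CUBIC))
cv2.imwrite('pics/crop8m.png',cv2.resize(np.hstack([A['pixels'][160:260,220:320],B['pixels'][220:320,270:370]]),(800,400),interpolation=cv2.INTER_CUBIC))
cv2.imwrite('pics/crop8w.png',cv2.resize(W['pixels'][120:270,240:390],(600,600),interpolation=cv2.INTER_CUBIC))
E
```

```text
[511.85112291  -1.36334157 184.24579149] [ 3.14125485e+00 -9.96697925e-04 -3.14092907e+00] [-0.45520313  0.95950357  0.73818022] 0.999752634336332
[[-0.002, 1.0, 0.001, 1.699], [0.956, 0.002, 0.293, -520.668], [0.293, 0.001, -0.956, 233.715], [0.0, 0.0, 0.0, 1.0]]
```

View pics/crop8.png

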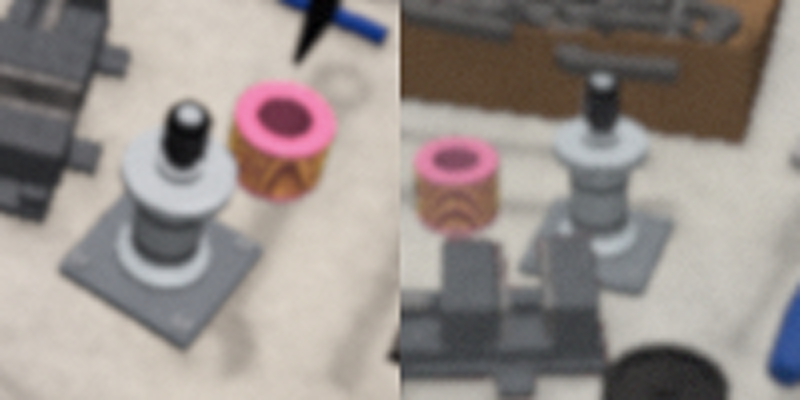

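View pics/crop8m.png

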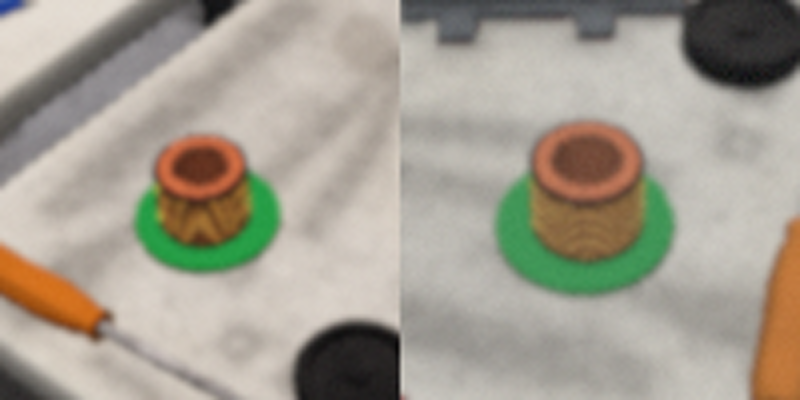

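View pics/crop8w.png

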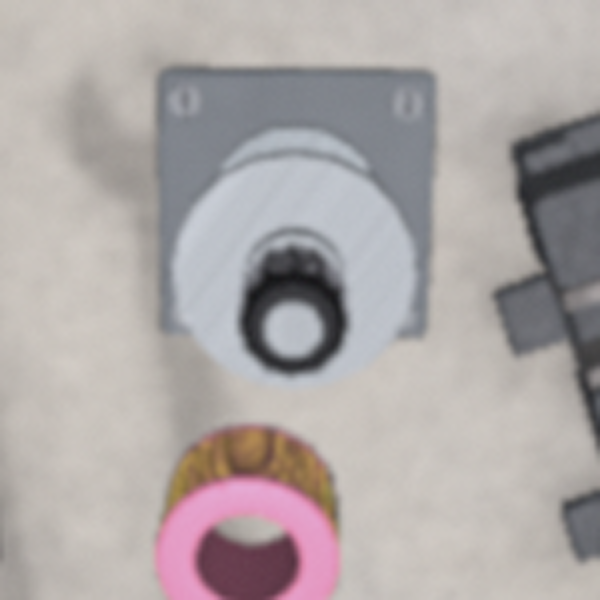

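The spool stands centred on the mat and the knob is free. I triangulate the knob top from scene (387.5,228.5), side (340.5,150) and wrist (313.3,201.7).

```bash
python3 - <<'E'
from h import *
w={'vertical_fov':65.70646984690485,'cx':314.719,'cy':196.017,'fish':1,'world_to_cam':[[-0.002, 1.0, 0.001, 1.699], [0.956, 0.002, 0.293, -520.668], [0.293, 0.001, -0.956, 233.715], [0.0, 0.0, 0.0, 1.0]]}
a=shot('scene');b=shot('side')
r=[ray(a,387.5,228.5),ray(b,340.5,150),ray(w,313.3,201.7)]
print(tri(r),[atz(q,128).round(1) for q in r])
print(atz(ray(w,240+293/4,120+265/4),86))
print(env.state()['eef_pos'])
E
```

```text
(array([509.27763845,  -1.81405245, 128.32319461]), [np.float64(0.41768894115103816), np.float64(0.5099975196090661), np.float64(0.8677340695638819)]) [array([509. ,  -1.7, 128. ]), array([508.9,  -2.4, 128. ]), array([510.3,  -1.8, 128. ])]
[508.25065465  -2.03537002  86.        ]
[512.3264809   -1.48564482 184.74897255]
```

>>> drive_tool([
  [[0.05,0,0.5],[0,0,0]],
  [[0,0,0.8],[0,0,0]],
  [[0,0,0.8],[0,0,0]],
  [[0,0,0.6],[0,0,0]],
  [[0,0,0.2],[0,0,0]],
])

```text
t: 12.92
eef_pos: [509.8, -1.7, 95.6]
tcp_rot: [3.141, -0.003, -3.141]
ft_force: [-0.1, -0.4, -0.6]
opening: 1.0
```

>>> drive_tool([
  [[0,0,0],[0,0,0]],
  [[0,0,0],[0,0,0]],
  [[0,0,0],[0,0,0]],
])

```text
t: 13.17
eef_pos: [511.5, -2.1, 98.8]
tcp_rot: [-3.141, 0.002, -3.141]
ft_force: [-0.1, -0.4, -0.6]
opening: 1.0
```

>>> drive_tool([
  [[0.04,0,0.07],[0,0,0]],
  [[0,0,0],[0,0,0]],
  [[0,0,0],[0,0,0]],
  [[0,0,0],[0,0,0]],
])

```text
t: 13.5
eef_pos: [509.8, -2.1, 96.0]
tcp_rot: [3.142, 0.001, 3.142]
ft_force: [-0.0, -0.4, -0.5]
opening: 0.999
```

>>> drive_tool([
  [[0,0,0],[0,0,0]],
  [[0,0,0],[0,0,0]],
  [[0,0,0],[0,0,0]],
  [[0,0,0],[0,0,0]],
  [[0,0,0],[0,0,0]],
], jaw=-1)

```text
t: 13.92
eef_pos: [509.7, -2.1, 95.6]
tcp_rot: [3.141, 0.0, -3.142]
ft_force: [-0.2, -0.7, 0.6]
opening: 0.707
```

>>> drive_tool([
  [[0,0,0],[0,0,0]],
  [[0,0,0],[0,0,0]],
  [[0,0,0],[0,0,0]],
  [[0,0,0],[0,0,0]],
  [[0,0,0],[0,0,0]],
])

```text
t: 14.33
eef_pos: [509.7, -2.1, 95.6]
tcp_rot: [3.142, 0.0, 3.142]
ft_force: [0.5, -1.0, 1.0]
opening: 0.358
```

>>> drive_tool([
  [[0,0,0],[0,0,0]],
  [[0,0,0],[0,0,0]],
  [[0,0,0],[0,0,0]],
  [[0,0,0],[0,0,0]],
  [[0,0,0],[0,0,0]],
])

```text
t: 14.75
eef_pos: [509.7, -2.6, 95.7]
tcp_rot: [-3.141, 0.0, -3.141]
ft_force: [-0.3, -5.7, -0.5]
opening: 0.243
```

Gripped at 23 mm opening. I take up the side load by shifting 0.6 mm, then pull slowly.

>>> drive_tool([
  [[0,-0.02,-0.05],[0,0,0]],
  [[0,0,-0.1],[0,0,0]],
  [[0,0,-0.15],[0,0,0]],
  [[0,0,-0.15],[0,0,0]],
  [[0,0,-0.05],[0,0,0]],
])

```text
t: 15.17
eef_pos: [509.7, -2.7, 111.2]
tcp_rot: [-3.142, 0.0, -3.141]
ft_force: [2.2, -2.2, -7.3]
opening: 0.243
```

>>> drive_tool([
  [[0,0,0],[0,0,0]],
  [[0,0,0],[0,0,0]],
])

```text
t: 15.33
eef_pos: [509.7, -2.7, 110.7]
tcp_rot: [-3.142, 0.0, -3.142]
ft_force: [2.4, -1.4, -6.2]
opening: 0.242
```

```bash
python3 - <<'E'
from h import *
s=env.state();print(s['eef_pos'],s['ft_force'],s['opening'])
A=shot('scene','c9.png');B=shot('side','s9.png')
a=A['pixels'][190:270,350:430];b=B['pixels'][115:195,300:380]
cv2.imwrite('pics/crop9.png',cv2.resize(np.hstack([a,b]),(800,400),interpolation=cv2.INTER_CUBIC))
E
```

```text
[509.66926269  -2.73979909 110.69259151] [ 2.42328725 -1.43291603 -6.15679311] 0.24234497671088015
```

View pics/crop9.png

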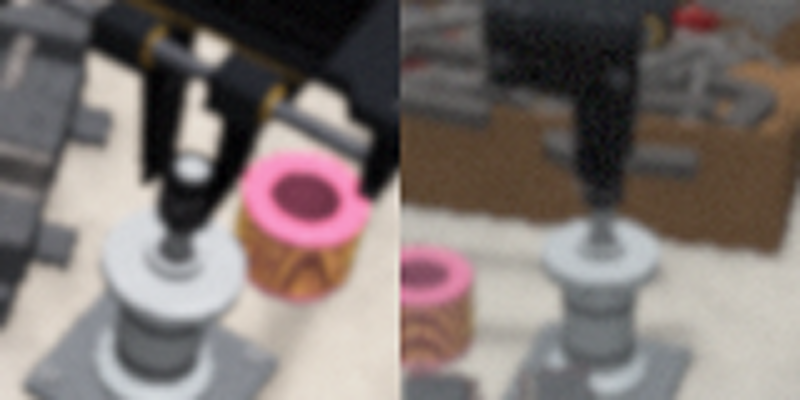

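The rod follows: 15 mm out at about 7 N, with no slip visible in the crop. I pull on.

>>> drive_tool([
  [[0,0,-0.15],[0,0,0]],
  [[0,0,-0.2],[0,0,0]],
  [[0,0,-0.25],[0,0,0]],
  [[0,0,-0.2],[0,0,0]],
  [[0,0,-0.15],[0,0,0]],
])

```text
t: 15.85
eef_pos: [509.7, -2.7, 140.0]
tcp_rot: [-3.142, 0.0, -3.142]
ft_force: [2.5, -1.6, -11.3]
opening: 0.241
```

>>> drive_tool([
  [[0,0,-0.1],[0,0,0]],
  [[0,0,-0.05],[0,0,0]],
  [[0,0,0],[0,0,0]],
  [[0,0,0],[0,0,0]],
])

```text
t: 16.18
eef_pos: [509.7, -2.7, 143.5]
tcp_rot: [3.142, 0.0, -3.142]
ft_force: [2.8, -1.7, -11.7]
opening: 0.243
```

```bash
python3 - <<'E'
from h import *
s=env.state();print(s['eef_pos'],s['ft_force'],s['opening'])
A=shot('scene','c10.png');B=shot('side','s10.png');W=shot('wrist','w10.png')
a=A['pixels'][190:260,355:425];b=B['pixels'][115:185,305:375]
cv2.imwrite('pics/crop10.png',cv2.resize(np.hstack([a,b]),(800,400),interpolation=cv2.INTER_CUBIC))
cv2.imwrite('pics/crop10w.png',cv2.resize(W['pixels'][150:270,255:375],(600,600),interpolation=cv2.INTER_CUBIC))
E
```

```text
[509.66474644  -2.70287499 143.53884985] [  2.76759144  -1.66046669 -11.71850054] 0.24315424333687277
```

View pics/crop10.png

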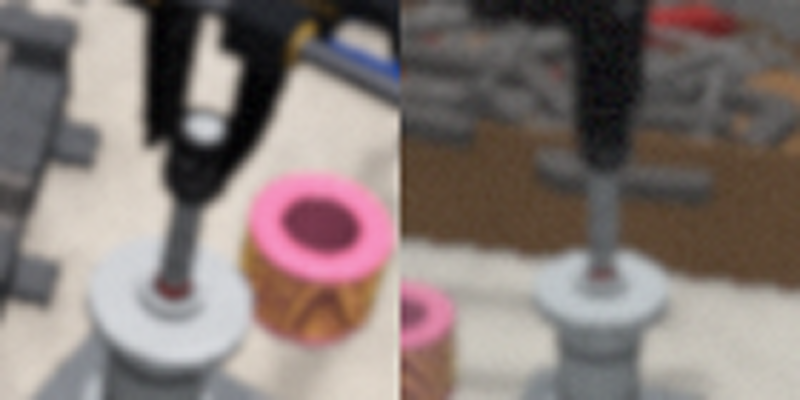

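View pics/crop10w.png

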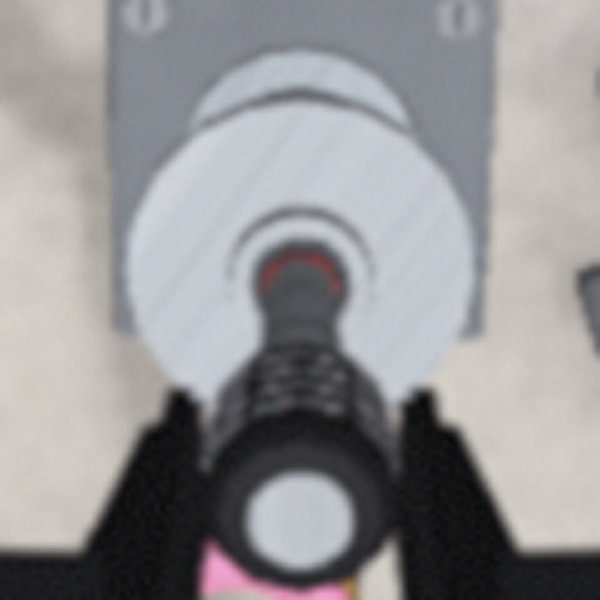

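The red ring's upper part is showing: scene crop (172,289), side crop (602,273), and a red arc in the wrist view. That agrees with about 48 mm out at 11.7 N. I raise it 3.5 mm more so the ring's lower edge is just out, about 51 mm.

>>> drive_tool([
  [[0,0,-0.07],[0,0,0]],
  [[0,0,-0.05],[0,0,0]],
  [[0,0,0],[0,0,0]],
  [[0,0,0],[0,0,0]],
  [[0,0,0],[0,0,0]],
])

```text
t: 16.75
eef_pos: [509.6, -2.7, 147.2]
tcp_rot: [3.141, -0.0, -3.142]
ft_force: [2.6, -1.7, -11.7]
opening: 0.242
```

>>> drive_tool([
  [[0,0,0],[0,0,0]],
  [[0,0,0],[0,0,0]],
  [[0,0,0],[0,0,0]],
  [[0,0,0],[0,0,0]],
  [[0,0,0],[0,0,0]],
])

```text
t: 17.17
eef_pos: [509.7, -2.7, 147.2]
tcp_rot: [3.142, -0.0, -3.142]
ft_force: [2.4, -2.2, -11.2]
opening: 0.244
```

>>> drive_tool([
  [[0,0,0],[0,0,0]],
  [[0,0,0],[0,0,0]],
  [[0,0,0],[0,0,0]],
  [[0,0,0],[0,0,0]],
  [[0,0,0],[0,0,0]],
])

```text
t: 17.58
eef_pos: [509.6, -2.7, 147.2]
tcp_rot: [3.141, -0.0, -3.142]
ft_force: [2.0, -2.3, -11.8]
opening: 0.242
```

```bash
python3 - <<'E'
from h import *
s=env.state();print(s['eef_pos'],s['ft_force'],s['opening'])
A=shot('scene','c11.png');B=shot('side','s11.png');W=shot('wrist','w11.png')
a=A['pixels'][190:260,355:425];b=B['pixels'][115:185,305:375]
cv2.imwrite('pics/crop11.png',cv2.resize(np.hstack([a,b]),(800,400),interpolation=cv2.INTER_CUBIC))
cv2.imwrite('pics/crop11w.png',cv2.resize(W['pixels'][150:270,255:375],(600,600),interpolation=cv2.INTER_CUBIC))
E
```

```text
[509.64219701  -2.69571691 147.19725596] [  2.03500027  -2.33030302 -11.79350293] 0.24215228359703928
```

View pics/crop11.png

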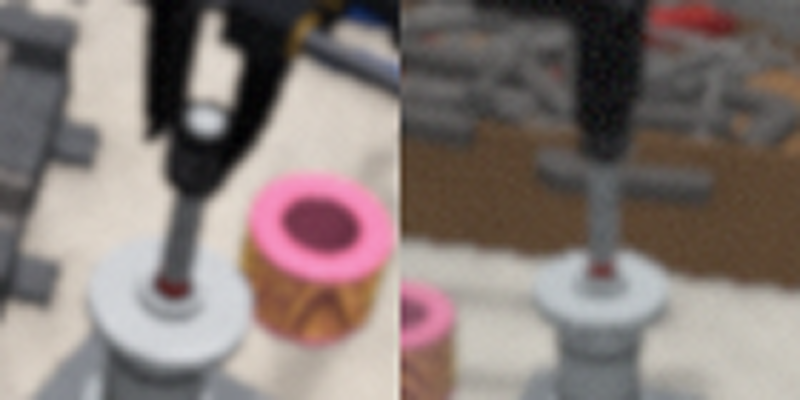

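View pics/crop11w.png

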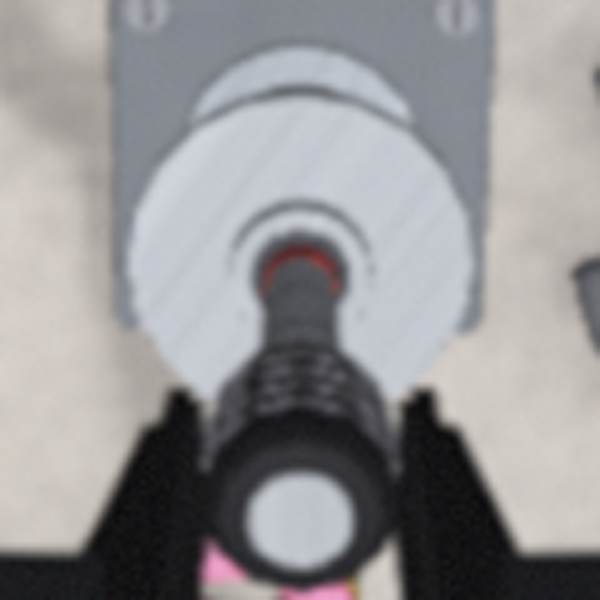

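View pics/s11.png

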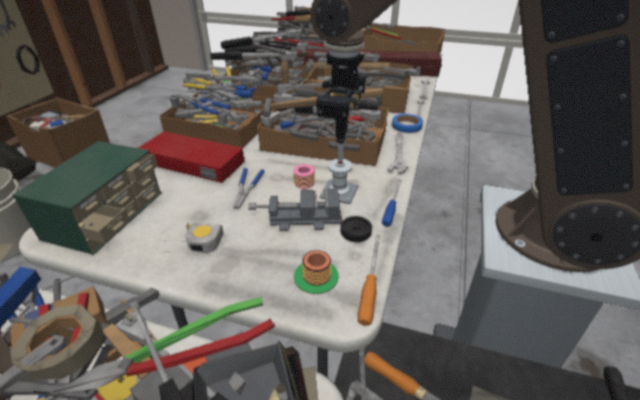

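The red ring is now fully visible above the mouth (scene crop (172,288), side crop (602,270)), and the spool stands on the mat at side (316,267). By the TCP the rod is about 51.5 mm out. I hold another second to check for creep.

>>> drive_tool([
  [[0,0,0],[0,0,0]],
  [[0,0,0],[0,0,0]],
  [[0,0,0],[0,0,0]],
  [[0,0,0],[0,0,0]],
  [[0,0,0],[0,0,0]],
])

```text
t: 18.15
eef_pos: [509.7, -2.7, 147.2]
tcp_rot: [3.142, -0.0, 3.142]
ft_force: [2.6, -2.7, -11.0]
opening: 0.238
```

>>> drive_tool([
  [[0,0,0],[0,0,0]],
  [[0,0,0],[0,0,0]],
  [[0,0,0],[0,0,0]],
  [[0,0,0],[0,0,0]],
  [[0,0,0],[0,0,0]],
])

```text
t: 18.57
eef_pos: [509.7, -2.7, 147.2]
tcp_rot: [3.141, -0.0, -3.142]
ft_force: [0.8, -1.8, -12.3]
opening: 0.24
```

```bash
python3 - <<'E'
from h import *
A=shot('scene');B=shot('side','s12.png')
o=cv2.imread('pics/s11.png').astype(int);print('max diff rod region',np.abs(cv2.blur(o.astype(np.float32),(5,5))-cv2.blur(B['pixels'].astype(np.float32),(5,5)))[115:185,305:375].max())
s=env.state();print(s['t'],s['eef_pos'],s['ft_force'],s['opening'])
print(env.job_done())
E
```

```text
max diff rod region 4.24
18.6667 [509.68662903  -2.70775794 147.24520353] [ -0.13019039  -2.99921522 -11.7503669 ] 0.24192890820907564
the job is handed in; nothing more can be done
None
```

I lifted the copper spool straight off the knob and set it down upright in the middle of the green mat. I then gripped the black knob and pulled the rod up to the red mark. The job was handed in at about 18.7 s with the knob still held; no verdict is reported back.

- **Rod:** it is about 51.5 mm out, judged from the tool's travel (TCP z 95.7 to 147.2 mm). The spring pull was about 11.7 N, and the red ring shows fully above the mouth in the scene, side and wrist views. It held steady for more than a second, with no visible creep between the last pictures.
- **Spool:** it was released within a few millimetres of the mat's centre and looks upright and untouched in the scene and side views. It met the mat at the height I expected. While setting it down the downward force briefly reached about 14 N.
- **Other things:** the screwdrivers, cap wrench and pink look-alike appear where they were in the pictures; I did not measure their positions again.
- **Disagreements:** the three views agreed on the knob to within about 1.5 mm. They agreed on the mat to within about 4 mm: y = 290.3 mm from the wrist camera, 293.8 mm from the scene and side cameras. I used about 292 mm.

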